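Set the eccentric stop of a tape guide and prove the gap with a gauge block

ROBOT

A 6-joint arm with a two-finger parallel gripper is mounted at the origin on a cart in front of the work surface, level with it; the furniture and walls round the work are solid. World frame = base frame: x ahead of the robot, y to its left, z up, the work surface at z = 0. Lengths are in m, angles in rad, forces in N, time in s.
With the tool pointing down it reaches from about 0.425 to 0.95 m from the base axis. Payload 14.7 kg.
Tool frame: the origin (TCP) lies midway between the tips of the shut fingers; the grasp point (between the pads) lies 19 mm behind it; z points along the fingers, y is the line along which they close (so a half turn about z gives the same grasp; the last joint's range is limited). The gripper opens to 85 mm and grips with 20 to 120 N. Pads are 22 mm wide; open, the fingers measure 114 mm over their backs; the gripper's body (76 mm by 85 mm) begins 54 mm behind the grasp point. The pads swing forward as they close: fully open they stand 13 mm farther back than shut.
Start: joints at [1.286, 0.48, 1.596, -0, 1.065, -0.047], TCP at [0.153, 0.632, 0.231] pointing down, gripper open.
Joint ranges: [-2.75, 2.75], [-0.82, 2.05], [0.23, 2.67], [-1.56, 4.7], [0.09, 2.69], [-2.92, 2.92]. Speed limits (rad/s): [1.89, 1.89, 2.39, 3.01, 3.01, 3.01].

INTERFACE

Orientations are given as a unit quaternion [w, x, y, z].
In Python, from bench import r gives the robot as it stands. The module is installed in compiled form; this text tells all that it offers.
- The arm moves only by the tool drive_tool, never from a script. Its argument "motion" is a list of rows, each an object with "slide": the shift along the tool's x, y, z normalised to -1 to 1, where 1 is 20 cm, a list of three; "dr": the turn, a rotation vector about the tool's x, y, z normalised to -1 to 1, where 1 is 90 degrees, a list of three; "grip": the opening, from -1 (shut) to 1 (fully open). In form: [{"slide": [x, y, z], "dr": [rx, ry, rz], "grip": grip}, ...]. A call has exactly 5 rows; each row is the pose to reach, as a shift and turn from the pose commanded when the call began, along the tool's axes at that moment; what a row does not reach only later rows make up. A row lasts 1/8 s, in which the tool goes at most 62.5 mm and 10.7 degrees, less where a joint would pass 70% of its speed; a pose out of reach is approached as far as the arm can. A call with a number of a shift or a turn outside -1 to 1 is refused whole. A call with a gripper value outside its range is refused whole. The fingers move at their own pace and stop on an object; "force" is the grip in N (left out, the last holds). Time passes only in rows, so rows that repeat a pose let the fingers close, or fill a call up. It gives the time, the measured TCP pose, the force, the opening and the grip force at its end, in the units of the state.
- r.get_obs(): the state, without advancing time (a new reading comes with each control period).
- r.snapshot(name): name is "scene" or "top"; returns the picture (420x560x3 uint8, red, green, blue); there is no depth.
- r.get_calibration(name): a dict with "fovy" (degrees; the focal length in pixels is half the picture's height over the tangent of half this angle, whatever the lens; pixels are square), "cx", "cy" (the principal point, pixels), "T" (4x4, takes a point from camera to world coordinates). Camera axes: x right, y down, z forward; pixel columns grow to the right and rows downward; lengths in m; the calibration is good to about 2 mm. A picture is of the moment at which its call begins. get_calibration takes no time and is no camera call.
- r.hand_in(): hands the job in; it is judged then, once.
Trained networks look in the newest picture that a camera, given by its name, has taken for a name from the list of things; names that differ only in an ending like _2 or _b are one class to them, and where a whole thing is asked for, a point or a joint stands for the part that bears it (a point fixed in the world has none). Each returns a list of dicts, best first, with "confidence" (0 to 1); they miss things now and then, are a little off and sometimes report something else, mostly with a low value. They report only what shows in the picture. A call takes as long as a camera call. They do not tell look-alikes from the thing itself.
- r.search_frame(camera, query): "position" ([row, column] in pixels, amid what is visible of it).
- r.outline_of(camera, query): "mask" (420x560 bool, what is visible of it) and "position" ([row, column] in pixels, amid what is visible of it).
- r.place_of(camera, query): "position" ([row, column] in pixels: a listed point, or the origin of a listed thing).
The state is a dict: "clock": time; "joint_pos": joint angles; "dq": joint speeds; "joint_torque": joint torques, N m; "eef_pos": TCP position; "tool_rot": TCP orientation; "force": force on the tool from outside, world axes, zero at the start; "torque": the same for the moment, N m; "grip_width": finger opening in m; "grasp_force": force on a finger pad.
Only numpy, scipy, OpenCV 4.12 (cv2) and the standard library are available. Lean on these libraries where they do the work, as an engineer would, in place of code of your own. Each camera call takes 0.05 s, during which the arm holds its last target. There are 200 camera calls.

TASK

Turn the eccentric stop on the tape guide until the gap between it and the fence is about 8 mm wider than the wider of the two gauge blocks. Then stand that wide gauge on the bed at the left end of the guide, against or close to the fence, slide it along the bed through the gap to the right end, wholly past the stop, and leave it standing there. The stop must keep its setting, and the narrow gauge stays where it is.

Things in the scene. Friction and masses are not known exactly. Their poses are not given: they have to be found in the camera images.
- guide: Guide fixed to the bench: aluminium bed 10 mm thick, x -90..80, y -120..120 mm. Origin on the bench top; x away from the robot, y left along the path. Steel fence along y, 25 mm above the bed, near face at x = 36. Round eccentric stop, axis upright at x = -35, y = 0. The gauge, long side along y, passes between them from +y (left) to -y; the middle of a 35 mm gap is at x = 18.5.
- eccentric (a joint): Stop's angle, 0..2.4 rad, grows counter-clockwise from above; starts 0.2..0.75. Dark disc, radius 36, top 34 mm above bench, centre 18 mm off the axis (towards the fence at 0, left at 1.57). Gap to fence = 35 - 18 cos(angle) mm. Grip bar on top, centred on the axis, 56 x 14 mm, 34..62 mm above bench, long way from axis to disc centre (guide x at 0). Friction 0.12 N m holds it.
- gauge_wide: Loose steel gauge block, upright on the bench: 27 mm wide (its x), 50 long (y), 35 high, with a dark square post 14 x 14 mm centred on top, from 35 to 95 mm above the underside: grasp it near the top. 0.2 to 0.4 kg. Origin: centre of the underside, z up. Starts left or right of the guide, the narrow gauge on the other side; yaw within 23 degrees of the robot's axes.
- gauge_narrow: Loose steel gauge block, upright on the bench: 15 mm wide (its x), 50 long (y), 35 high, with a dark square post 14 x 14 mm centred on top, from 35 to 95 mm above the underside: grasp it near the top. 0.2 to 0.4 kg. Origin: centre of the underside, z up. Same height and post as the wide gauge; stays where it is.
Not all that is in view belongs to the job. Leave any blue look-alike of the gauge_wide alone.

How it is judged:
On the way, in this order (a step that is already met when the one before it is completed fails the run):
1. the eccentric stop is set: gap 3 to 13 mm wider than the wide gauge (angle 1.29 to 1.85) (value of joint eccentric between 1.289 and 1.852 rad), for 0.2 s.
2. the wide gauge stands on the bed at the left end, its centre more than 45 mm left of the stop's axis (x of gauge_wide in the frame of guide between -0.005 and 0.032 m and z of gauge_wide in the frame of guide below 0.016 m and angle between gauge_wide's own z axis and vertical below 0.15 rad and y of gauge_wide in the frame of guide above 0.045 m), for 0.1 s.
3. the wide gauge, standing on the bed, is in the gap between stop and fence (x of gauge_wide in the frame of guide between -0.005 and 0.032 m and z of gauge_wide in the frame of guide below 0.016 m and angle between gauge_wide's own z axis and vertical below 0.15 rad and y of gauge_wide in the frame of guide between -0.02 and 0.03 m), for 0.1 s.
At the end, for the whole second after the job is handed in: The stop is at an angle of 1.29 to 1.85 rad (gap 30 to 40 mm, the gauge being 27); the wide gauge stands upright on the bed (underside within 6 mm of it, tilt under 8 degrees), at rest, its centre 4 to 41 mm on the near side of the fence's face and more than 50 mm right of the stop's axis (all of step 1 and x of gauge_wide in the frame of guide between -0.005 and 0.032 m and z of gauge_wide in the frame of guide below 0.016 m and angle between gauge_wide's own z axis and vertical below 0.15 rad and y of gauge_wide in the frame of guide below -0.05 m and linear speed of gauge_wide below 0.02 m/s); the robot touches nothing.
It fails at once if the narrow gauge is moved more than 30 mm (distance of gauge_narrow from where it was at the start of the episode above 0.03 m).
It also fails if it takes over 58 s, if anything falls off the work surface, if the arm or the gripper's body presses on something with over 40 N, if the wrist force passes 120 N, or if a joint passes its speed limit or range.

## Working session

There is one attempt and no reset: what is moved stays moved. The work goes in short steps, Python scripts to look and compute and a tool call to move; the robot and the scene stay as the last step left them, time stands still between calls to the robot, and variables do not carry over. Pictures are saved under pics/ and viewed, at most 10 in all, crops included, and the job is handed in when it is done.

Besides the shell and the picture viewer there is one more tool, called after ">>>" by a JSON object that holds its "name" and its "arguments". drive_tool: Moves the arm, as the interface text tells. Its arguments: {"type":"object","properties":{"motion":{"type":"array"},"force":{"type":"number"}},"required":["motion"]}

```bash
mkdir -p pics; cat > h.py <<'E'
import numpy as np, cv2
from bench import r
def ray(cam,px,z):
    c=r.get_calibration(cam);T=np.array(c["T"]);f=210/np.tan(np.radians(c["fovy"])/2)
    d=T[:3,:3]@np.array([(px[1]-c["cx"])/f,(px[0]-c["cy"])/f,1]);o=T[:3,3]
    return o+d*(z-o[2])/d[2]
def proj(cam,p):
    c=r.get_calibration(cam);T=np.array(c["T"]);f=210/np.tan(np.radians(c["fovy"])/2)
    q=T[:3,:3].T@(np.array(p)-T[:3,3]);return [c["cy"]+f*q[1]/q[2],c["cx"]+f*q[0]/q[2]]
def save(cam,n):
    im=r.snapshot(cam);cv2.imwrite(f"pics/{n}.png",im[:,:,::-1]);return im
E
python3 - <<'E'
from h import *
a=save("top","t0");b=save("scene","s0")
cv2.imwrite("pics/both.png",cv2.resize(np.vstack([a,b])[:,:,::-1],(400,600)))
for c in["top","scene"]:
    k=r.get_calibration(c);print(c,k["fovy"],np.round(k["T"],3).tolist())
    for q in["guide","eccentric","gauge_wide","gauge_narrow"]:
        for d in r.place_of(c,q)[:3]:print(c,q,np.round(d["position"],1),round(d["confidence"],2),ray(c,d["position"],0).round(3))
o=r.get_obs();print(o["clock"],o["eef_pos"],o["tool_rot"],o["grip_width"])
E
```

```text
top 49.150249231954575 [[0.027, -0.994, 0.104, 0.396], [-0.999, -0.029, -0.024, 0.022], [0.027, -0.103, -0.994, 1.095], [0.0, 0.0, 0.0, 1.0]]
top guide [194.9 264.8] 0.94 [0.533 0.037 0.   ]Traceback (most recent call last):
  File "<stdin>", line 7, in <module>
ValueError: it knows: gauge_narrow, gauge_wide, guide
```

View pics/t0.png

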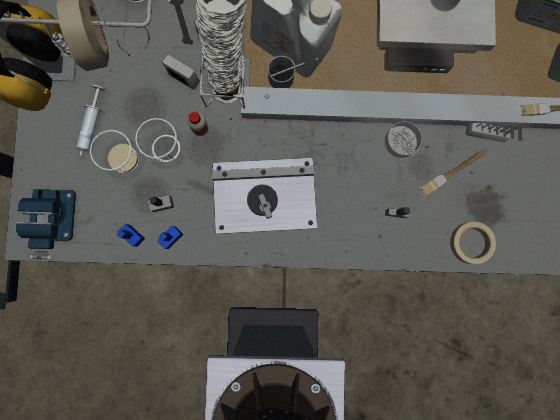

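View pics/s0.png

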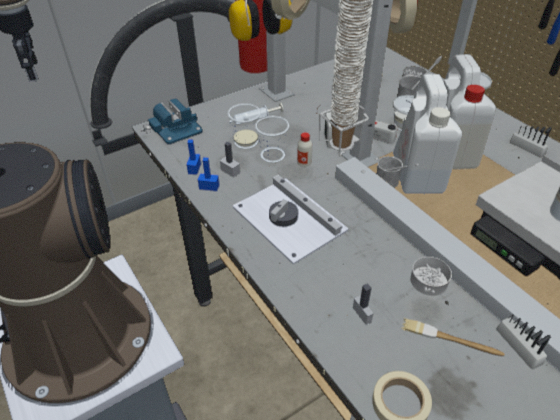

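Top view: guide around (265,195) with the fence on the far side. A grey gauge on the left at (col 160, row 203) looks like the wide one, and one on the right at (398,212) looks narrow. Two blue look-alikes sit at (130,235) and (169,237).

```bash
python3 - <<'E'
from h import *
im=save("top","t1");save("scene","s1")
for c in["top","scene"]:
    for q in["guide","gauge_wide","gauge_narrow"]:
        for d in r.place_of(c,q)[:4]:print(c,q,np.round(d["position"],1),round(d["confidence"],2),ray(c,d["position"],0).round(4))
d=r.outline_of("top","guide")[0];m=d["mask"].astype(np.uint8)
cn=max(cv2.findContours(m,0,1)[0],key=cv2.contourArea)
w=np.array([ray("top",(p[0][1],p[0][0]),0.01)[:2] for p in cn],np.float32)
R=cv2.minAreaRect(w);print(R)
crop=cv2.resize(im[150:245,130:420],None,fx=2.75,fy=2.75,interpolation=cv2.INTER_CUBIC)
ec=cv2.resize(im[150:240,205:325],(800,600),interpolation=cv2.INTER_CUBIC)
gl=cv2.resize(im[185:225,135:185],(400,320),interpolation=cv2.INTER_CUBIC);gr=cv2.resize(im[192:232,375:425],(400,320),interpolation=cv2.INTER_CUBIC)
out=np.vstack([cv2.resize(crop,(800,262)),np.hstack([gl,gr])]);cv2.imwrite("pics/c1.png",out[:,:,::-1]);cv2.imwrite("pics/e1.png",ec[:,:,::-1])
k=r.get_calibration("scene");print(np.round(k["T"],3).tolist(),k["fovy"])
o=r.get_obs();print(o["clock"],o["eef_pos"],o["tool_rot"],o["grip_width"])
E
```

```text
top guide [195.4 265.1] 0.66 [0.5314 0.0363 0.    ]
top gauge_wide [238.5 171.9] 0.79 [0.4221 0.2535 0.    ]
top gauge_wide [206.4 162.2] 0.76 [0.4977 0.2803 0.    ]
top gauge_wide [238.4 131.6] 0.63 [0.4198 0.348  0.    ]
top gauge_narrow [215.2 395.2] 0.53 [ 0.4927 -0.2783  0.    ]
top gauge_narrow [203.2 164. ] 0.39 [0.5055 0.2765 0.    ]
scene guide [214.8 292. ] 0.9 [0.5458 0.0497 0.    ]
scene gauge_wide [169.4 226.4] 0.94 [0.4982 0.2969 0.    ]
scene gauge_wide [186.2 208. ] 0.78 [0.4237 0.2622 0.    ]
scene gauge_wide [172.1 196.3] 0.76 [0.4246 0.3323 0.    ]
scene gauge_narrow [310.  360.4] 0.91 [ 0.5028 -0.263   0.    ]
((0.5311137437820435, 0.03806913644075394), (0.170317143201828, 0.24417582154273987), 4.791115760803223)
[[0.831, -0.384, 0.403, 0.03], [-0.556, -0.571, 0.603, -0.689], [-0.001, -0.725, -0.688, 0.867], [0.0, 0.0, 0.0, 1.0]] 45.10794717674902
0.6 [0.15310504 0.6317053  0.23130505] [5.14105258e-06 1.18616500e-01 9.92940142e-01 9.56190422e-08] 0.085723894471488
```

View pics/c1.png

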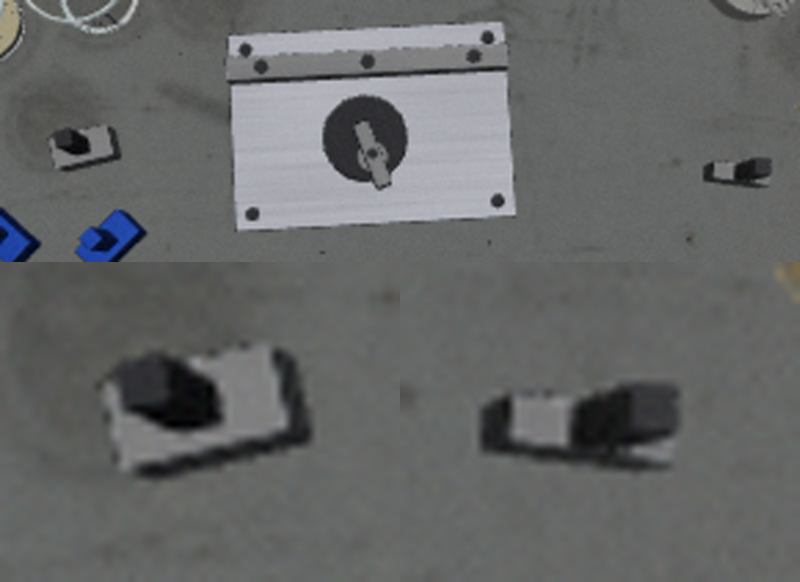

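View pics/e1.png

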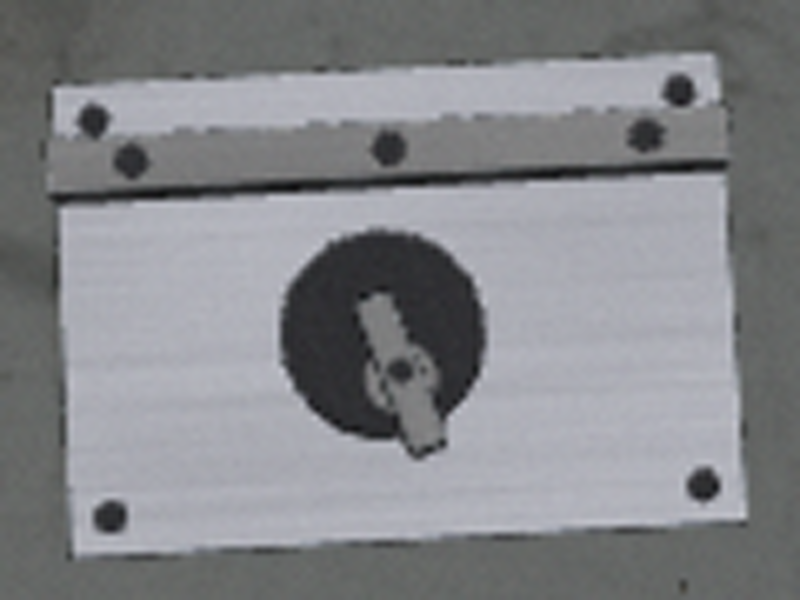

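Crops: bar ends in the e1 crop at (378,297) and (428,450), axis at (402,370). Wide gauge is the left one, top face spans (104,385)–(290,432) in its crop, with the post top at (142,378). The right gauge is clearly narrower.

```bash
python3 - <<'E'
from h import *
E=lambda u,v,z:ray("top",((v+.5)/6.667-.5+150,(u+.5)/6.667-.5+205),z)[:2]
G=lambda u,v,z:ray("top",((v-262+.5)/8-.5+185,(u+.5)/8-.5+135),z)[:2]
c=np.array([E(*p,.01) for p in[(52,88),(718,53),(748,520),(73,557)]]);print("bed",c.round(4).tolist())
R=cv2.minAreaRect(c.astype(np.float32));print(R)
ex=((c[0]+c[1])-(c[2]+c[3]));ey=(c[0]+c[3])-(c[1]+c[2]);print("x yaw",np.arctan2(ex[1],ex[0]),"y yaw",np.arctan2(-ey[0],ey[1]),np.linalg.norm(ex)/2,np.linalg.norm(ey)/2)
ps=np.arctan2(-ey[0],ey[1]);Rm=np.array([[np.cos(ps),-np.sin(ps)],[np.sin(ps),np.cos(ps)]])
org=c.mean(0)-Rm@[-.005,0];print("origin",org)
for z,p in((.062,(402,370)),(.062,(378,297)),(.062,(428,450)),(.034,(383,334))):print(p,E(*p,z),(Rm.T@(E(*p,z)-org)).round(4))
b=E(378,297,.062)-E(428,450,.062);print("bar ang world",np.arctan2(b[1],b[0]),np.linalg.norm(b))
g=np.array([G(*p,.035) for p in[(104,385),(272,343),(290,432),(122,468)]]);print("gauge",g.mean(0),cv2.minAreaRect(g.astype(np.float32)))
e=(g[0]+g[3])-(g[1]+g[2]);print("gauge yaw",np.arctan2(-e[0],e[1]),"post",G(142,378,.095))
from scipy.spatial.transform import Rotation as Ro
q=r.get_obs()["tool_rot"];print(Ro.from_quat([q[1],q[2],q[3],q[0]]).as_matrix().round(3))
E
```

```text
bed [[0.6049, 0.1644], [0.6254, -0.0745], [0.457, -0.0885], [0.4373, 0.15]]
((0.531249463558197, 0.03800491243600845), (0.16890849173069, 0.23980392515659332), 4.7539544105529785)
x yaw 0.08449033459717532 y yaw 0.08397489029293742 0.16858500231226542 0.23954813835839234
origin [0.53612277 0.03828682]
(402, 370) [0.50166628 0.03534143] [-0.0346 -0.    ]
(378, 297) [0.52635998 0.04424763] [-0.0092  0.0068]
(428, 450) [0.47473007 0.02572935] [-0.0622 -0.0074]
(383, 334) [0.5169553  0.04269975] [-0.0187  0.006 ]
bar ang world 0.3443808169918838 0.05485046901503871
gauge [0.50284031 0.27941173] ((0.5031424760818481, 0.2796035706996918), (0.02648935839533806, 0.04938779026269913), 14.200075149536133)
gauge yaw 0.2616670763861988 post [0.50425321 0.2801715 ]
[[-0.972  0.236  0.   ]
 [ 0.236  0.972 -0.   ]
 [-0.     0.    -1.   ]]
```

```bash
cat >> h.py <<'E'
from scipy.spatial.transform import Rotation as Ro
def M(ya): # tool down, y axis at world angle ya
    y=np.array([np.cos(ya),np.sin(ya),0]);z=np.array([0,0,-1.]);return np.array([np.cross(y,z),y,z]).T
def seq(wps,start=None):
    o=r.get_obs();q=o["tool_rot"];R0=Ro.from_quat([q[1],q[2],q[3],q[0]]).as_matrix();p=np.array(o["eef_pos"])
    print("t",o["clock"],"p",p.round(4),"ya",round(float(np.arctan2(R0[1,1],R0[0,1])),4),"w",round(o["grip_width"],4),"j",np.round(o["joint_pos"],2),"F",np.round(o["force"],1))
    if start is not None:p,R0=np.array(start[:3]),M(start[3])
    for w in wps:
        R1=M(w[3]);print(w,"slide",(R0.T@(np.array(w[:3])-p)/.2).round(4),"dr",(Ro.from_matrix(R0.T@R1).as_rotvec()/(np.pi/2)).round(4))
        p,R0=np.array(w[:3]),R1
E
python3 - <<'E'
from h import *
seq([(.27,.433,.2,.48),(.386,.234,.18,-.373),(.5015,.0353,.15,-1.22),(.5015,.0353,.041,-1.22)])
E
```

```text
t 0.6 p [0.1531 0.6317 0.2313] ya 1.333 w 0.0857 j [ 1.29  0.48  1.6  -0.    1.07 -0.05] F [1.  0.1 0.4]
(0.27, 0.433, 0.2, 0.48) slide [-0.8021 -0.8279  0.1565] dr [0.    0.    0.543]
(0.386, 0.234, 0.18, -0.373) slide [-1.1504  0.055   0.1   ] dr [0.    0.    0.543]
(0.5015, 0.0353, 0.15, -1.22) slide [-0.7147  0.8998  0.15  ] dr [0.     0.     0.5392]
(0.5015, 0.0353, 0.041, -1.22) slide [0.    0.    0.545] dr [0. 0. 0.]
```

>>> {"name": "drive_tool", "arguments": {"motion": [{"slide":[-0.16,-0.166,0.03],"dr":[0,0,0.11],"grip":1},{"slide":[-0.32,-0.332,0.06],"dr":[0,0,0.22],"grip":1},{"slide":[-0.48,-0.5,0.09],"dr":[0,0,0.33],"grip":1},{"slide":[-0.64,-0.66,0.12],"dr":[0,0,0.44],"grip":1},{"slide":[-0.8,-0.83,0.15],"dr":[0,0,0.54],"grip":1}]}}

```text
clock: 1.23
eef_pos: [0.2701, 0.4316, 0.2013]
tool_rot: [0.0, 0.519, 0.855, 0.0]
force: [0.4, -0.1, 0.7]
grip_width: 0.0853
grasp_force: 0.0
```

```bash
python3 - <<'E'
from h import *
seq([(.36,.28,.18,-.34),(.5015,.0353,.15,-1.22),(.5015,.0353,.041,-1.22)],(.27,.433,.2,.48))
E
```

```text
t 1.225 p [0.2701 0.4316 0.2013] ya 0.4796 w 0.0853 j [ 0.95  0.32  1.95 -0.    0.87  0.47] F [ 0.4 -0.1  0.7]
(0.36, 0.28, 0.18, -0.34) slide [-0.8864  0.0459  0.1   ] dr [0.    0.    0.522]
(0.5015, 0.0353, 0.15, -1.22) slide [-0.9175  1.075   0.15  ] dr [0.     0.     0.5602]
(0.5015, 0.0353, 0.041, -1.22) slide [0.    0.    0.545] dr [0. 0. 0.]
```

>>> {"name": "drive_tool", "arguments": {"motion": [{"slide":[-0.19,0.01,0.02],"dr":[0,0,0.11],"grip":1},{"slide":[-0.38,0.02,0.04],"dr":[0,0,0.22],"grip":1},{"slide":[-0.57,0.03,0.06],"dr":[0,0,0.33],"grip":1},{"slide":[-0.76,0.04,0.08],"dr":[0,0,0.44],"grip":1},{"slide":[-0.95,0.05,0.1],"dr":[0,0,0.54],"grip":1}]}}

```text
clock: 1.85
eef_pos: [0.3675, 0.2682, 0.1814]
tool_rot: [0.0, 0.825, 0.565, 0.0]
force: [-0.0, 0.3, 0.3]
grip_width: 0.0855
grasp_force: 0.0
```

```bash
python3 - <<'E'
from h import *
seq([(.5015,.0353,.14,-1.22),(.5015,.0353,.041,-1.22)])
E
```

```text
t 1.85 p [0.3675 0.2682 0.1814] ya -0.3689 w 0.0855 j [0.56 0.28 2.08 0.   0.78 0.93] F [-0.   0.3  0.3]
(0.5015, 0.0353, 0.14, -1.22) slide [-0.8449  1.0447  0.2069] dr [ 1.000e-04 -4.000e-04  5.418e-01]
(0.5015, 0.0353, 0.041, -1.22) slide [0.    0.    0.495] dr [0. 0. 0.]
```

>>> {"name": "drive_tool", "arguments": {"motion": [{"slide":[-0.17,0.2,0.04],"dr":[0,0,0.11],"grip":1},{"slide":[-0.34,0.4,0.08],"dr":[0,0,0.22],"grip":1},{"slide":[-0.51,0.6,0.12],"dr":[0,0,0.33],"grip":1},{"slide":[-0.68,0.8,0.16],"dr":[0,0,0.44],"grip":1},{"slide":[-0.84,1,0.2],"dr":[0,0,0.54],"grip":1}]}}

```text
clock: 2.48
eef_pos: [0.4949, 0.0394, 0.1412]
tool_rot: [0.0, 0.984, 0.176, 0.0]
force: [0.3, 0.9, 0.0]
grip_width: 0.0855
grasp_force: 0.0
```

```bash
python3 - <<'E'
from h import *
seq([(.5015,.0353,.041,-1.22)])
E
```

```text
t 2.475 p [0.4949 0.0394 0.1412] ya -1.2174 w 0.0855 j [0.02 0.39 2.03 0.   0.72 1.24] F [0.3 0.9 0. ]
(0.5015, 0.0353, 0.041, -1.22) slide [0.0235 0.0303 0.5012] dr [ 0.0001 -0.0004  0.0016]
```

>>> {"name": "drive_tool", "arguments": {"motion": [{"slide":[0.023,0.03,0.1],"dr":[0,0,0],"grip":1},{"slide":[0.023,0.03,0.22],"dr":[0,0,0],"grip":1},{"slide":[0.023,0.03,0.36],"dr":[0,0,0],"grip":1},{"slide":[0.023,0.03,0.48],"dr":[0,0,0],"grip":1},{"slide":[0.023,0.03,0.5],"dr":[0,0,0],"grip":1}]}}

```text
clock: 3.1
eef_pos: [0.4997, 0.0371, 0.0402]
tool_rot: [-0.0, 0.984, 0.179, -0.001]
force: [0.2, 0.1, 0.3]
grip_width: 0.0854
grasp_force: 0.0
```

>>> {"name": "drive_tool", "arguments": {"motion": [{"slide":[0,0,0],"dr":[0,0,0],"grip":-1},{"slide":[0,0,0],"dr":[0,0,0],"grip":-1},{"slide":[0,0,0],"dr":[0,0,0],"grip":-1},{"slide":[0,0,0],"dr":[0,0,0],"grip":-1},{"slide":[0,0,0],"dr":[0,0,0],"grip":-1}], "force": 40}}

```text
clock: 3.72
eef_pos: [0.5008, 0.0369, 0.0419]
tool_rot: [0.0, 0.984, 0.179, 0.0]
force: [-1.5, -4.0, 10.3]
grip_width: 0.0129
grasp_force: 39.9
```

```bash
python3 - <<'E'
from h import *
seq([(.5015,.0353,.041,-1.22)]);o=r.get_obs();print(o["grasp_force"],o["torque"])
save("scene","s2")
E
```

```text
t 3.725 p [0.5008 0.0369 0.0419] ya -1.2114 w 0.0129 j [ 0.01  0.57  2.09 -0.    0.49  1.23] F [-1.5 -4.  10.3]
(0.5015, 0.0353, 0.041, -1.22) slide [0.0005 0.0085 0.0046] dr [ 0.0003 -0.0004  0.0055]
39.90051805973053 [-0.82020129  0.31075543  0.15050325]
```

>>> {"name": "drive_tool", "arguments": {"motion": [{"slide":[0,0.004,-0.01],"dr":[0,0,-0.08],"grip":-1},{"slide":[0,0.004,-0.01],"dr":[0,0,-0.17],"grip":-1},{"slide":[0,0.004,-0.01],"dr":[0,0,-0.26],"grip":-1},{"slide":[0,0.004,-0.01],"dr":[0,0,-0.34],"grip":-1},{"slide":[0,0.004,-0.01],"dr":[0,0,-0.42],"grip":-1}], "force": 60}}

```text
clock: 4.4
eef_pos: [0.5004, 0.0371, 0.0422]
tool_rot: [-0.001, 0.872, 0.489, -0.0]
force: [5.8, 13.9, -33.0]
grip_width: 0.0122
grasp_force: 63.9
```

>>> {"name": "drive_tool", "arguments": {"motion": [{"slide":[0,0,0],"dr":[0,0,-0.08],"grip":-1},{"slide":[0,0,0],"dr":[0,0,-0.17],"grip":-1},{"slide":[0,0,0],"dr":[0,0,-0.26],"grip":-1},{"slide":[0,0,0],"dr":[0,0,-0.34],"grip":-1},{"slide":[0,0,0],"dr":[0,0,-0.41],"grip":-1}]}}

```text
clock: 5.03
eef_pos: [0.4998, 0.0373, 0.0422]
tool_rot: [-0.001, 0.673, 0.74, -0.0]
force: [3.7, 15.5, -30.1]
grip_width: 0.0125
grasp_force: 64.3
```

```bash
python3 - <<'E'
from h import *
seq([(.5015,.0353,.041,.084)]);o=r.get_obs();print(o["grasp_force"],o["torque"])
E
```

```text
t 5.025 p [0.4998 0.0373 0.0422] ya 0.0955 w 0.0125 j [ 0.01  0.57  2.08  0.    0.49 -0.08] F [  3.7  15.5 -30.1]
(0.5015, 0.0353, 0.041, 0.084) slide [-0.0106  0.0075  0.0058] dr [-0.0013 -0.0006  0.0073]
64.31212663650513 [ 2.41415406 -0.65904402 -0.09076889]
```

>>> {"name": "drive_tool", "arguments": {"motion": [{"slide":[0,0,0.005],"dr":[0,0,0],"grip":1},{"slide":[0,0,0.005],"dr":[0,0,0],"grip":1},{"slide":[0,0,0.005],"dr":[0,0,0],"grip":1},{"slide":[0,0,-0.1],"dr":[0,0,0],"grip":1},{"slide":[0,0,-0.35],"dr":[0,0,0],"grip":1}]}}

```text
clock: 5.65
eef_pos: [0.4995, 0.0362, 0.1128]
tool_rot: [-0.001, 0.674, 0.739, -0.001]
force: [1.7, -0.2, -0.4]
grip_width: 0.0853
grasp_force: 0.0
```

```bash
python3 - <<'E'
from h import *
seq([(.5035,.12,.18,-.6),(.5035,.28,.18,-1.309),(.5035,.28,.066,-1.309)])
E
```

```text
t 5.65 p [0.4995 0.0362 0.1128] ya 0.0912 w 0.0853 j [ 0.01  0.44  2.04 -0.    0.66 -0.08] F [ 1.7 -0.2 -0.4]
(0.5035, 0.12, 0.18, -0.6) slide [ 0.4154  0.0568 -0.3359] dr [-0.0022  0.0006  0.4401]
(0.5035, 0.28, 0.18, -1.309) slide [ 0.6603 -0.4517  0.    ] dr [0.     0.     0.4514]
(0.5035, 0.28, 0.066, -1.309) slide [0.   0.   0.57] dr [0. 0. 0.]
```

>>> {"name": "drive_tool", "arguments": {"motion": [{"slide":[0.05,0.01,-0.15],"dr":[0,0,0.07],"grip":1},{"slide":[0.15,0.03,-0.3],"dr":[0,0,0.17],"grip":1},{"slide":[0.25,0.04,-0.335],"dr":[0,0,0.27],"grip":1},{"slide":[0.34,0.05,-0.335],"dr":[0,0,0.36],"grip":1},{"slide":[0.415,0.057,-0.335],"dr":[0,0,0.44],"grip":1}]}}

```text
clock: 6.28
eef_pos: [0.5046, 0.1207, 0.1808]
tool_rot: [0.0, 0.885, 0.465, 0.0]
force: [0.3, 0.0, -0.4]
grip_width: 0.0852
grasp_force: 0.0
```

>>> {"name": "drive_tool", "arguments": {"motion": [{"slide":[0.13,-0.09,0],"dr":[0,0,0.09],"grip":1},{"slide":[0.26,-0.18,0],"dr":[0,0,0.18],"grip":1},{"slide":[0.4,-0.27,0],"dr":[0,0,0.27],"grip":1},{"slide":[0.53,-0.36,0],"dr":[0,0,0.36],"grip":1},{"slide":[0.66,-0.452,0],"dr":[0,0,0.451],"grip":1}]}}

```text
clock: 6.9
eef_pos: [0.5042, 0.281, 0.1806]
tool_rot: [-0.0, 0.992, 0.129, 0.0]
force: [0.7, -0.7, 1.0]
grip_width: 0.0854
grasp_force: 0.0
```

```bash
python3 - <<'E'
from h import *
im=save("top","t3");s=save("scene","s3")
seq([(.5035,.28,.18,-1.309),(.5035,.28,.066,-1.309)])
out=np.hstack([cv2.resize(im[150:240,205:325],(400,300),interpolation=2),cv2.resize(s[110:290,190:430],(400,300),interpolation=2)])
cv2.imwrite("pics/c3.png",out[:,:,::-1])
E
```

```text
t 7.0 p [0.5044 0.2825 0.1805] ya -1.3105 w 0.0854 j [0.46 0.44 1.82 0.   0.89 1.77] F [0.7 0.3 0.1]
(0.5035, 0.28, 0.18, -1.309) slide [-0.0073  0.011   0.0026] dr [-0.0004 -0.0007 -0.0009]
(0.5035, 0.28, 0.066, -1.309) slide [0.   0.   0.57] dr [0. 0. 0.]
```

View pics/c3.png

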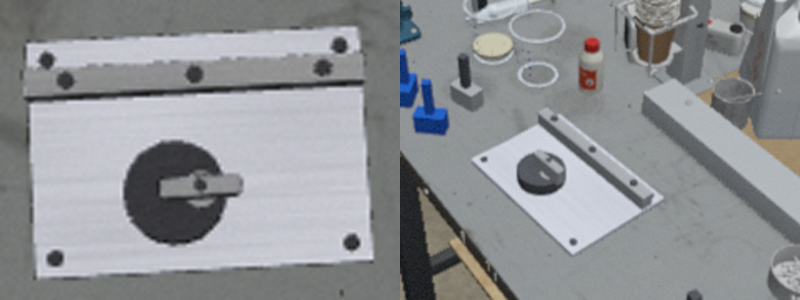

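The stop's bar now lies parallel to the fence (c3: left end (160,187), right end (242,183)), so the angle is about 1.57. The wide gauge hasn't moved. Next, descend on the post.

>>> {"name": "drive_tool", "arguments": {"motion": [{"slide":[-0.007,0.008,0.12],"dr":[0,0,0],"grip":1},{"slide":[-0.007,0.008,0.26],"dr":[0,0,0],"grip":1},{"slide":[-0.007,0.008,0.4],"dr":[0,0,0],"grip":1},{"slide":[-0.007,0.008,0.53],"dr":[0,0,0],"grip":1},{"slide":[-0.007,0.008,0.573],"dr":[0,0,0],"grip":1}]}}

```text
clock: 7.62
eef_pos: [0.5026, 0.2771, 0.0646]
tool_rot: [0.0, 0.991, 0.132, -0.001]
force: [-0.8, -1.1, 0.7]
grip_width: 0.0855
grasp_force: 0.0
```

>>> {"name": "drive_tool", "arguments": {"motion": [{"slide":[0,0,0],"dr":[0,0,0],"grip":-1},{"slide":[0,0,0],"dr":[0,0,0],"grip":-1},{"slide":[0,0,0],"dr":[0,0,0],"grip":-1},{"slide":[0,0,0],"dr":[0,0,0],"grip":-1},{"slide":[0,0,0],"dr":[0,0,0],"grip":-1}], "force": 50}}

```text
clock: 8.25
eef_pos: [0.5035, 0.2783, 0.066]
tool_rot: [-0.0, 0.991, 0.131, 0.0]
force: [-0.8, 1.6, 2.4]
grip_width: 0.0128
grasp_force: 52.0
```

>>> {"name": "drive_tool", "arguments": {"motion": [{"slide":[0,0,-0.03],"dr":[0,0,0],"grip":-1},{"slide":[0,0,-0.08],"dr":[0,0,0],"grip":-1},{"slide":[0,0,-0.14],"dr":[0,0,0],"grip":-1},{"slide":[0,0,-0.2],"dr":[0,0,0],"grip":-1},{"slide":[0,0,-0.2],"dr":[0,0,0],"grip":-1}]}}

```text
clock: 8.88
eef_pos: [0.5041, 0.2785, 0.107]
tool_rot: [-0.0, 0.991, 0.131, 0.001]
force: [0.4, 0.2, -4.1]
grip_width: 0.0131
grasp_force: 51.1
```

```bash
python3 - <<'E'
from h import *
im=save("top","t4");s=save("scene","s4")
seq([])
for c,q in(("top","gauge_wide"),("scene","gauge_wide")):
    for d in r.place_of(c,q)[:4]:print(c,q,np.round(d["position"],1),round(d["confidence"],2),ray(c,d["position"],0.04).round(4))
out=np.hstack([cv2.resize(im[170:230,130:210],(400,300),interpolation=2),cv2.resize(s[110:230,180:340],(400,300),interpolation=2)])
cv2.imwrite("pics/c4.png",out[:,:,::-1])
E
```

```text
t 8.975 p [0.5034 0.2781 0.1059] ya -1.3075 w 0.013 j [ 0.45  0.53  1.88 -0.    0.73  1.76] F [-0.1  0.6 -3.1]
top gauge_wide [205.3 160.6] 0.69 [0.4964 0.2747 0.04  ]
top gauge_wide [237.3 170.3] 0.66 [0.4238 0.2488 0.04  ]
scene gauge_wide [188.3 204.2] 0.86 [0.3939 0.2165 0.04  ]
scene gauge_wide [158.6 230.1] 0.75 [0.5071 0.2862 0.04  ]
scene gauge_wide [169.  195.2] 0.56 [0.4098 0.2983 0.04  ]
```

View pics/c4.png

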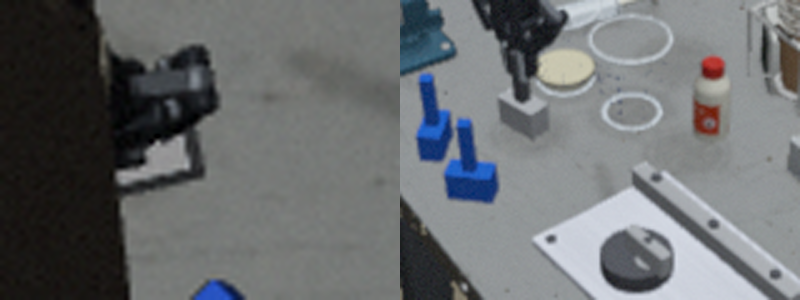

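```bash
python3 - <<'E'
from h import *
psi=.084;O=np.array([.5361,.0383])
W=lambda x,y:O+[x*np.cos(psi)-y*np.sin(psi),x*np.sin(psi)+y*np.cos(psi)]
a=W(.0185,.08);print(a)
seq([(*a,.106,psi-np.pi/2),(*a,.082,psi-np.pi/2)])
E
```

```text
[0.54782267 0.1195701 ]
t 9.075 p [0.5031 0.278  0.1054] ya -1.3076 w 0.0133 j [ 0.45  0.53  1.88 -0.    0.73  1.76] F [-0.2 -0.2 -3.6]
(np.float64(0.5478226703009474), np.float64(0.11957009905872691), 0.106, -1.4867963267948965) slide [ 0.0098  0.8231 -0.003 ] dr [1.000e-04 3.000e-04 1.141e-01]
(np.float64(0.5478226703009474), np.float64(0.11957009905872691), 0.082, -1.4867963267948965) slide [0.   0.   0.12] dr [0. 0. 0.]
```

>>> {"name": "drive_tool", "arguments": {"motion": [{"slide":[0,0.15,0],"dr":[0,0,0.03],"grip":-1},{"slide":[0.005,0.35,0],"dr":[0,0,0.06],"grip":-1},{"slide":[0.01,0.55,0],"dr":[0,0,0.1],"grip":-1},{"slide":[0.01,0.73,0],"dr":[0,0,0.114],"grip":-1},{"slide":[0.01,0.823,0],"dr":[0,0,0.114],"grip":-1}]}}

```text
clock: 9.7
eef_pos: [0.5482, 0.1182, 0.1053]
tool_rot: [0.0, 0.999, 0.041, -0.0]
force: [0.8, 0.9, -4.0]
grip_width: 0.0132
grasp_force: 51.2
```

>>> {"name": "drive_tool", "arguments": {"motion": [{"slide":[0,0,0.03],"dr":[0,0,0],"grip":-1},{"slide":[0,0,0.07],"dr":[0,0,0],"grip":-1},{"slide":[0,0,0.11],"dr":[0,0,0],"grip":-1},{"slide":[0,0,0.12],"dr":[0,0,0],"grip":-1},{"slide":[0,0,0.12],"dr":[0,0,0],"grip":-1}]}}

```text
clock: 10.32
eef_pos: [0.5479, 0.1201, 0.0815]
tool_rot: [0.0, 0.999, 0.042, -0.0]
force: [0.2, 0.8, -2.7]
grip_width: 0.0131
grasp_force: 51.1
```

```bash
python3 - <<'E'
from h import *
psi=.084
im=save("top","t5");s=save("scene","s5")
seq([(.5478,.1196,.076,psi-np.pi/2)])
out=np.hstack([cv2.resize(im[150:240,195:315],(400,300),interpolation=2),cv2.resize(s[110:290,190:430],(400,300),interpolation=2)])
cv2.imwrite("pics/c5.png",out[:,:,::-1])
E
```

```text
t 10.425 p [0.5482 0.1199 0.0818] ya -1.4864 w 0.0127 j [0.16 0.55 1.93 0.   0.66 1.65] F [ 0.1 -0.4 -3.4]
(0.5478, 0.1196, 0.076, -1.4867963267948965) slide [-0.0021  0.0015  0.0291] dr [-0.     -0.0001  0.0003]
```

View pics/c5.png

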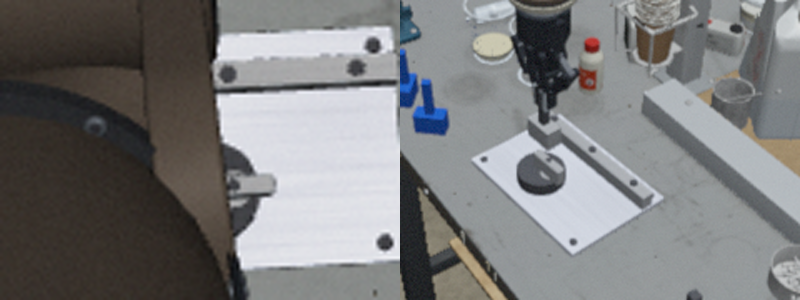

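The gauge hangs just above the bed, near the fence, to the left of the stop. Next I set it down.

>>> {"name": "drive_tool", "arguments": {"motion": [{"slide":[0,0,0.01],"dr":[0,0,0],"grip":-1},{"slide":[0,0,0.02],"dr":[0,0,0],"grip":-1},{"slide":[0,0,0.028],"dr":[0,0,0],"grip":-1},{"slide":[0,0,0.032],"dr":[0,0,0],"grip":-1},{"slide":[0,0,0.032],"dr":[0,0,0],"grip":-1}]}}

```text
clock: 11.05
eef_pos: [0.5483, 0.1199, 0.0759]
tool_rot: [-0.0, 0.999, 0.042, 0.0]
force: [-3.0, 0.8, 9.8]
grip_width: 0.0129
grasp_force: 53.0
```

```bash
python3 - <<'E'
from h import *
im=save("scene","s6");seq([])
d=r.outline_of("scene","gauge_wide")
for c,q in(("scene","gauge_wide"),):
    for d in r.place_of(c,q)[:4]:print(c,q,np.round(d["position"],1),round(d["confidence"],2),ray(c,d["position"],0.01).round(4))
cv2.imwrite("pics/c6.png",cv2.resize(im[160:240,235:345],(800,582),interpolation=2)[:,:,::-1])
E
```

```text
t 11.1 p [0.5483 0.1199 0.0759] ya -1.4866 w 0.0132 j [0.16 0.56 1.93 0.   0.65 1.65] F [-2.2  1.1 11.4]
scene gauge_wide [195.1 274.9] 0.92 [0.5446 0.1252 0.01  ]
scene gauge_wide [167.5 195.5] 0.89 [0.4272 0.3395 0.01  ]
scene gauge_wide [187.7 210.3] 0.59 [0.4214 0.2426 0.01  ]
```

View pics/c6.png

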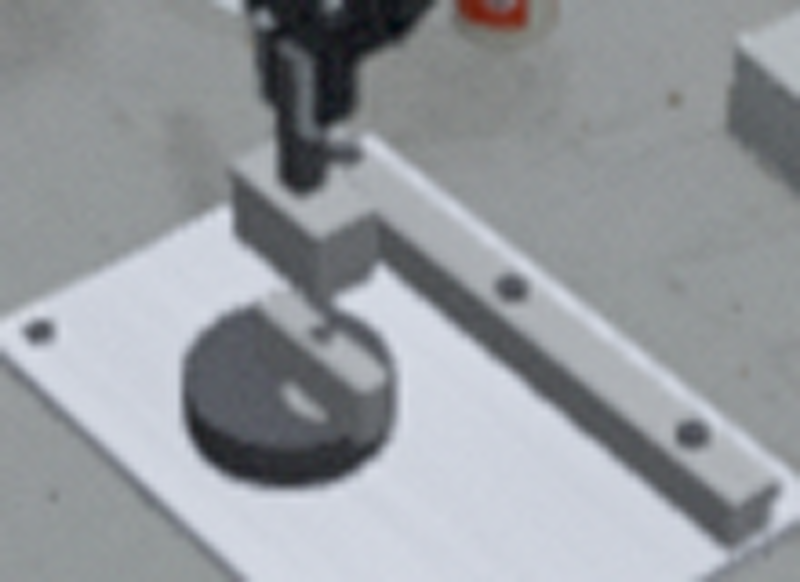

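>>> {"name": "drive_tool", "arguments": {"motion": [{"slide":[0,0.04,-0.002],"dr":[0,0,0],"grip":-1},{"slide":[0,0.1,-0.002],"dr":[0,0,0],"grip":-1},{"slide":[0,0.16,-0.002],"dr":[0,0,0],"grip":-1},{"slide":[0,0.22,-0.002],"dr":[0,0,0],"grip":-1},{"slide":[0,0.26,-0.002],"dr":[0,0,0],"grip":-1}]}}

```text
clock: 11.82
eef_pos: [0.5529, 0.0672, 0.076]
tool_rot: [-0.0, 0.999, 0.042, 0.0]
force: [-2.5, 19.8, 39.7]
grip_width: 0.013
grasp_force: 58.6
```

```bash
python3 - <<'E'
from h import *
im=save("scene","s7");seq([])
cv2.imwrite("pics/c7.png",cv2.resize(im[160:240,235:345],(800,582),interpolation=2)[:,:,::-1])
E
```

```text
t 11.875 p [0.5532 0.0668 0.0762] ya -1.4875 w 0.013 j [0.07 0.56 1.94 0.   0.64 1.55] F [ 1.   0.1 -2.6]
```

View pics/c7.png

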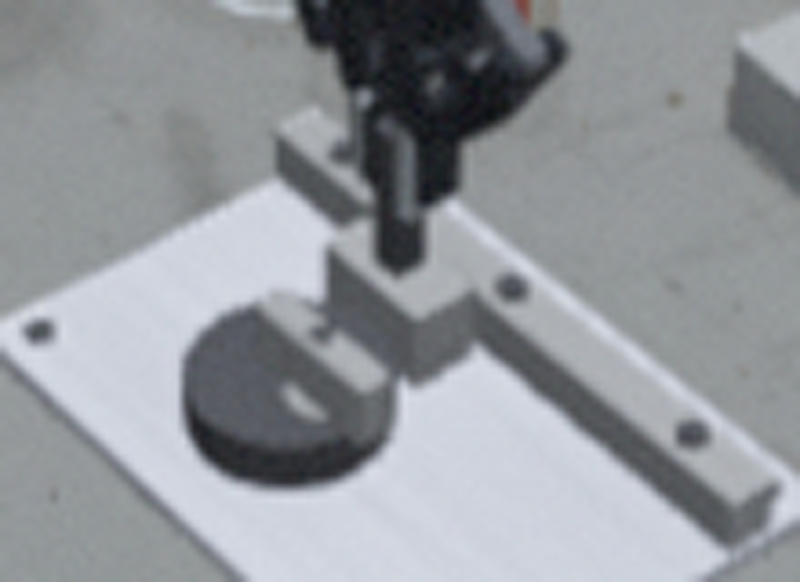

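The gauge stands in the gap clear of both sides, and the stop hasn't moved. Continuing the slide with slightly less downward pressure.

>>> {"name": "drive_tool", "arguments": {"motion": [{"slide":[0,0.04,-0.002],"dr":[0,0,0],"grip":-1},{"slide":[0,0.09,-0.003],"dr":[0,0,0],"grip":-1},{"slide":[0,0.14,-0.003],"dr":[0,0,0],"grip":-1},{"slide":[0,0.19,-0.003],"dr":[0,0,0],"grip":-1},{"slide":[0,0.22,-0.003],"dr":[0,0,0],"grip":-1}]}}

```text
clock: 12.5
eef_pos: [0.5562, 0.0234, 0.0763]
tool_rot: [-0.0, 0.999, 0.042, -0.0]
force: [0.6, -0.6, -3.0]
grip_width: 0.0127
grasp_force: 52.3
```

>>> {"name": "drive_tool", "arguments": {"motion": [{"slide":[0,0.05,0],"dr":[0,0,0],"grip":-1},{"slide":[0,0.11,0],"dr":[0,0,0],"grip":-1},{"slide":[0,0.17,0],"dr":[0,0,0],"grip":-1},{"slide":[0,0.23,0],"dr":[0,0,0],"grip":-1},{"slide":[0,0.28,0],"dr":[0,0,0],"grip":-1}]}}

```text
clock: 13.12
eef_pos: [0.561, -0.0325, 0.0764]
tool_rot: [-0.0, 0.999, 0.042, 0.0]
force: [0.6, -0.8, -3.3]
grip_width: 0.013
grasp_force: 52.4
```

```bash
python3 - <<'E'
from h import *
seq([])
p=np.array(r.get_obs()["eef_pos"][:2])-[.5361,.0383];c,s=np.cos(.084),np.sin(.084);print("guide xy",c*p[0]+s*p[1],-s*p[0]+c*p[1])
E
```

```text
t 13.125 p [ 0.561  -0.0325  0.0764] ya -1.4868 w 0.013 j [-0.11  0.56  1.93  0.    0.65  1.37] F [ 0.6 -0.8 -3.3]
guide xy 0.01884916284876356 -0.07263872288427933
```

>>> {"name": "drive_tool", "arguments": {"motion": [{"slide":[0,0,0.002],"dr":[0,0,0],"grip":-1},{"slide":[0,0,0.003],"dr":[0,0,0],"grip":-1},{"slide":[0,0,0.003],"dr":[0,0,0],"grip":1},{"slide":[0,0,0.003],"dr":[0,0,0],"grip":1},{"slide":[0,0,0.003],"dr":[0,0,0],"grip":1}]}}

```text
clock: 13.75
eef_pos: [0.5608, -0.0316, 0.0755]
tool_rot: [-0.0, 0.999, 0.042, -0.0]
force: [-0.8, -0.4, 0.6]
grip_width: 0.0668
grasp_force: 0.0
```

>>> {"name": "drive_tool", "arguments": {"motion": [{"slide":[0,0,0],"dr":[0,0,0],"grip":1},{"slide":[0,0,-0.08],"dr":[0,0,0],"grip":1},{"slide":[0,0,-0.25],"dr":[0,0,0],"grip":1},{"slide":[0,0,-0.5],"dr":[0,0,0],"grip":1},{"slide":[0,0,-0.6],"dr":[0,0,0],"grip":1}]}}

```text
clock: 14.38
eef_pos: [0.5621, -0.0318, 0.1996]
tool_rot: [0.0, 0.999, 0.042, 0.002]
force: [-0.8, -0.3, 0.3]
grip_width: 0.0853
grasp_force: 0.0
```

```bash
python3 - <<'E'
from h import *
im=save("scene","s8");seq([])
cv2.imwrite("pics/c8.png",cv2.resize(im[160:260,235:365],(780,600),interpolation=2)[:,:,::-1])
for d in r.place_of("scene","gauge_wide")[:2]:print(ray("scene",d["position"],.01))
E
```

```text
t 14.425 p [ 0.5628 -0.0319  0.2011] ya -1.4865 w 0.0853 j [-0.11  0.39  1.83  0.    0.91  1.38] F [1.6 0.3 2.6]
[0.41092476 0.2415471  0.01      ]
[ 0.55772843 -0.02296803  0.01      ]
```

View pics/c8.png

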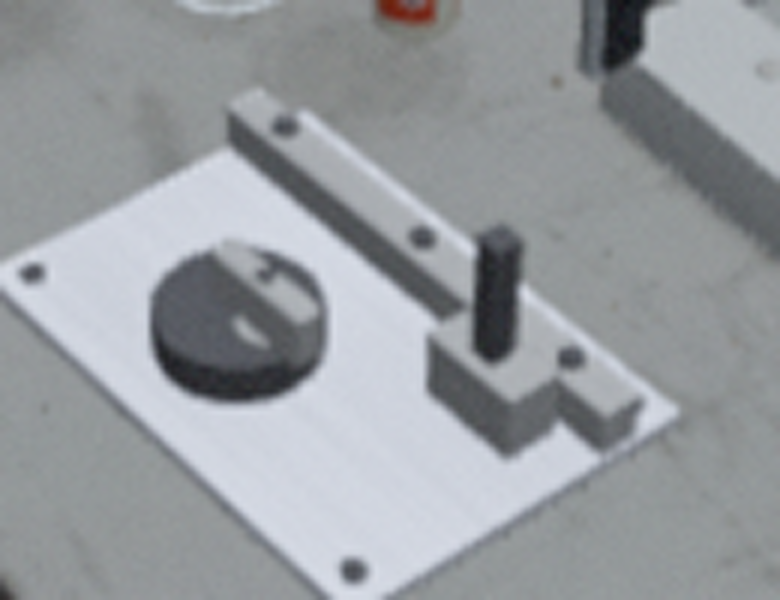

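The gauge stands upright on the bed at the right end, past the stop. The stop's bar is still parallel to the fence, and the gripper is clear.

```bash
python3 -c "
from bench import r
print(r.hand_in())"
```

```text
the job is handed in; nothing more can be done
None
```

The job is handed in, with no verdict shown: I set the stop to about 1.58 rad (35 mm gap) and slid the wide gauge through it. In the last picture the gauge stands upright about 73 mm right of the stop's axis, the stop has kept its setting, and the narrow gauge was never touched.

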